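Tip a battery pack onto its charging dock and slide it home

TASK

Put the spare battery pack on charge: it stands on its rear end in front of the low charging dock and is too bulky to grip, so without lifting it off the bench tip it over against the dock's front edge so that it lies flat on the dock, blue contact end leading. Then push it along the dock, fully home between the guides against the contacts, until the orange spring catch comes up behind it. Leave the timer, the reagent bottle and the tube rack where they stand.

Things in the scene. Friction and masses are not known exactly. Their poses are not given: they have to be found in the camera images.
- battery: White battery pack, 74 x 90 x 120 mm (x, y, z), blue cap at the contact end (+z), black rubber rear end (z = 0) on which it stands; 0.6 to 0.9 kg, centre of mass in its middle. Origin: centre of the rear end. +x face (37 mm): underside, looks to the dock, must end facing down; -x face: grey gauge panel, ends on top. Friction 0.5 to 0.75: pushed below 45 mm it slides, pushed high it tips.
- dock: Grey charging dock, fixed to the bench. Origin: at bench level under the middle of its front edge; +x is the way the pack slides in. The deck is 12 mm high, 126 mm wide; its upright front edge at x = 0 is the low stop over which the pack is tipped. The pack starts before it, at negative x. A contact tower, 66 mm high, ends the deck at x = 190 to 228 mm.
- battery_contacts (a point): Point on the pack: middle of the edge between its underside and its contact end (x = +37, y = 0, z = 120 mm in the pack's frame). When the pack is home it lies at the end stop, on the deck.
- battery_heel (a point): Point on the pack: middle of the edge between its underside and its rear end (x = +37, y = 0, z = 0 in the pack's frame); the pack tips about this edge and the dock's front edge. Where friction is high it can stay leaning at about 40 degrees until it is pushed further over. When the pack is home it lies 70 mm behind the dock's front edge.
- dock_home (a point): Middle of the foot of the end stop, on the deck (x = 190, y = 0, z = 12 mm in the dock's frame): where battery_contacts must arrive.
- dock_guides (a point): Middle of the deck where the two aluminium guides turn straight (x = 151, y = 0, z = 12 mm in the dock's frame). They stand 21 mm above the deck: flared from x = 120 mm (116 mm apart) to here, then straight, 93 mm apart, to the tower at x = 190 mm.
- catch (a joint): Orange spring catch in the middle of the deck, 26 mm wide, ramped in front and upright behind, x = 56 to 68 mm in the dock's frame: 0 when it is up (6 mm above the deck), about 0.006 when pressed flush by the pack lying on it (about 3 N). It springs up by itself behind the pack's rear end once the pack is home.
- timer: Bystander: white bench timer, 59 x 68 x 24 mm, origin at the centre of its underside.
- reagent: Bystander: white reagent bottle with a blue cap, 52 mm diameter, 106 mm high, origin at the centre of its underside.
- rack: Bystander: white tube rack, 124 x 77 x 29 mm, origin at the centre of its underside.

How it is judged (in metres and radians):
On the way:
1. the pack lies flat on the dock's deck, underside down, contact end leading, not yet home (angle between battery's own x axis and vertical above 3.04 rad and z of battery_contacts in the frame of dock between 0.006 and 0.02 m and z of battery_heel in the frame of dock between 0.006 and 0.02 m and x of battery_contacts in the frame of dock_home below -0.02 m and x of battery_contacts in the frame of dock above 0.06 m), for 0.2 s.
At the end, for the whole second after the job is handed in: The pack lies flat on the dock, underside down (within about 5 degrees), square between the guides (within 5 mm and 3 degrees), its contact end against the end stop (within 3.5 mm), at rest, with the spring catch up behind it (within 1.5 mm of fully up) (angle between battery's own x axis and vertical above 3.04 rad and z of battery_contacts in the frame of dock between 0.006 and 0.02 m and z of battery_heel in the frame of dock between 0.006 and 0.02 m and x of battery_contacts in the frame of dock_home between -0.0035 and 0.0025 m and y of battery_contacts in the frame of dock_home between -0.005 and 0.005 m and angle between the z axis of battery and the x axis of dock, either way round below 0.06 rad and value of joint catch below 0.0015 m and linear speed of battery below 0.01 m/s); the robot touches nothing.
It fails at once if the pack is lifted: the edge over which it tips rises more than 45 mm above the bench (height (world z) of battery_heel above 0.045 m).
It fails at once if the timer is moved more than 25 mm or knocked over (distance of timer from where it was at the start of the episode above 0.025 m or angle between timer's own z axis and vertical above 0.3 rad).
It fails at once if the reagent bottle is moved more than 25 mm or knocked over (distance of reagent from where it was at the start of the episode above 0.025 m or angle between reagent's own z axis and vertical above 0.3 rad).
It fails at once if the tube rack is moved more than 25 mm or knocked over (distance of rack from where it was at the start of the episode above 0.025 m or angle between rack's own z axis and vertical above 0.3 rad).
It also fails if it takes over 51 s, if anything falls off the work surface, if the arm or the gripper's body presses on something with over 40 N, if the wrist force passes 120 N, or if a joint passes its speed limit or range.

ROBOT

A 7-joint arm with a two-finger parallel gripper is mounted at the origin on a cart in front of the work surface, level with it; the furniture and walls round the work are solid. World frame = base frame: x ahead of the robot, y to its left, z up, the work surface at z = 0. Lengths are in m, angles in degrees, forces in N, time in s.
With the tool pointing down it reaches from about 0.425 to 0.875 m from the base axis. Payload 4.7 kg.
Tool frame: the origin (TCP) lies midway between the tips of the shut fingers; the grasp point (between the pads) lies 19 mm behind it; z points along the fingers, y is the line along which they close (so a half turn about z gives the same grasp; the last joint's range is limited). The gripper opens to 87 mm and grips with 3 to 60 N. Pads are 19 mm wide; open, the fingers measure 117 mm over their backs; the gripper's body (75 mm by 190 mm) begins 51 mm behind the grasp point.
Start: joints at [71.683, 18.392, -4.016, 83.108, 1.295, 78.541, -3.26], TCP at [0.213, -0.614, 0.199] pointing down, gripper open.
Joint ranges: [-163.93, 163.93], [-17.29, 119.83], [-79.2, 71.16], [3.27, 140.29], [-89.18, 269.18], [5.43, 117.66], [-154.24, 154.24]. Speed limits (degrees/s): [147.25, 147.25, 180, 180, 180, 180, 180].

INTERFACE

Orientations are given as [roll, pitch, yaw] about the fixed x, y, z axes, in that order (R = Rz(yaw) Ry(pitch) Rx(roll)).
In Python, from cell import env gives the robot as it stands. The module is installed in compiled form; this text tells all that it offers.
- The arm moves only by the tool step_arm, never from a script. Its argument "rows" is a list of rows, each an object with "angular": the turn, a rotation vector about the tool's x, y, z in units of pi rad (1.0 is pi rad), a list of three; "slide": the shift along the tool's x, y, z in units of 500 mm (1.0 is 500 mm), a list of three; "jaw": the opening, from 0 (shut) to 1 (fully open). A call has 1 to 10 rows; each row shifts and turns the commanded pose from where the row before left it, along the tool's axes as they then stand; what a row does not reach is not made up. A row lasts 1/8 s, in which the tool goes at most 62.5 mm and 10.7 degrees, less where a joint would pass 70% of its speed; a pose out of reach is approached as far as the arm can. A call with a number of a shift or a turn outside -1 to 1 is refused whole. A call with a gripper value outside its range is refused whole. The fingers move at their own pace and stop on an object; "newtons" is the grip in N (left out, the last holds). Time passes only in rows, so rows that do not move let the fingers close. It gives the time, the measured TCP pose, the force, the opening and the grip force at its end, in the units of the state.
- env.get_obs(): the state, without advancing time (a new reading comes with each control period).
- env.read_camera(name): name is "scene" or "top" or "wrist"; returns the picture (400x640x3 uint8, red, green, blue); there is no depth.
- env.camera_info(name): a dict with "fx", "fy", "cx", "cy" (pixels), "R" (3x3) and "t" (3): a world point X has camera coordinates R X + t. Camera axes: x right, y down, z forward; pixel columns grow to the right and rows downward; lengths in m; the calibration is good to about 2 mm. A picture is of the moment at which its call begins: read the wrist's pose just before it. camera_info takes no time and is no camera call; for the wrist camera it gives the pose at the moment of the call.
- env.sign_off(): hands the job in; it is judged then, once.
The state is a dict: "time_s": time; "qpos": joint angles; "joint_velocities": joint speeds; "effort": joint torques, N m; "tool_pos": TCP position; "tool_rot": TCP orientation; "force": force on the tool from outside, world axes, zero at the start; "wrist_torque": the same for the moment, N m; "grip_width": finger opening in m; "grasp_force": force on a finger pad.
Only numpy, scipy, OpenCV 4.12 (cv2) and the standard library are available. Lean on these libraries where they do the work, as an engineer would, in place of code of your own. Each camera call takes 0.05 s, during which the arm holds its last target. There are 200 camera calls.

## Working session

There is one attempt and no reset: what is moved stays moved. The work goes in short steps, Python scripts to look and compute and a tool call to move; the robot and the scene stay as the last step left them, time stands still between calls to the robot, and variables do not carry over. Pictures are saved under pics/ and viewed, at most 10 in all, crops included, and the job is handed in when it is done.

Besides the shell and the picture viewer there is one more tool, called after "Request:" as a command line: name --argument value ..., lists and objects as JSON in quotes. step_arm: Moves the arm, as the interface text tells. Shifts and turns lie within -1 to 1; 1 stands for 500 mm of shift or pi rad of turn. Its arguments: {"type":"object","properties":{"rows":{"type":"array"},"newtons":{"type":"number"}},"required":["rows"]}

```bash
mkdir -p pics; python3 - <<'E'
from cell import env
import cv2
o=env.get_obs(); print({k:o[k] for k in('time_s','tool_pos','tool_rot','force','grip_width')})
for n in('scene','top'):
    cv2.imwrite(f'pics/{n}0.png',env.read_camera(n)[:,:,::-1]); i=env.camera_info(n); print(n,i)
E
```

```text
{'time_s': 0.0, 'tool_pos': array([ 0.21271413, -0.61356582,  0.19785037]), 'tool_rot': array([-1.79889442e+02,  5.88993742e-03,  1.91267382e+01]), 'force': array([-0.75496763,  0.67297184, -0.28235099]), 'grip_width': 0.08718058420433704}
scene {'fx': 375.358954785865, 'fy': 375.358954785865, 'cx': 313.24693469192187, 'cy': 203.5997194849955, 'R': array([[-0.78994849, -0.61313954, -0.00642549],
       [-0.45009291,  0.58693739, -0.67299396],
       [ 0.41641057, -0.52873849, -0.73962007]]), 't': array([0.32982352, 0.33833184, 0.94504798])}
top {'fx': 496.9136805612654, 'fy': 496.9136805612654, 'cx': 315.41806629328875, 'cy': 192.7748784338895, 'R': array([[-0.25569003, -0.96674937, -0.00427495],
       [-0.92423472,  0.24573784, -0.29223808],
       [ 0.28357149, -0.0707713 , -0.95633604]]), 't': array([0.03984913, 0.51496047, 1.88413662])}
```

View pics/scene0.png

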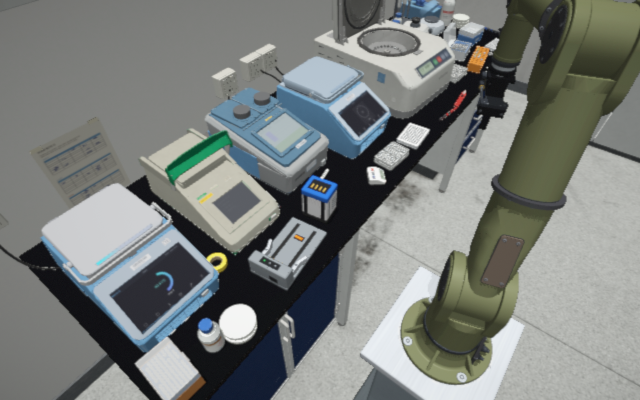

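View pics/top0.png

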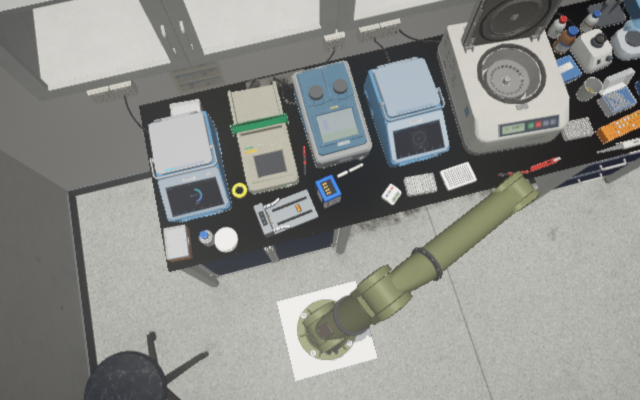

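Scene: pack at about (320,195) with blue cap up, and dock at (288,253). Top: pack at (328,190), dock at (286,212) with its tower at the left. The pack slides towards world +y. I'll zoom in next.

```bash
python3 - <<'E'
import cv2,numpy as np
a=cv2.imread('pics/scene0.png')[165:295,240:350]; b=cv2.imread('pics/top0.png')[165:245,245:375]
a=cv2.resize(a,None,fx=4.5,fy=4.5,interpolation=cv2.INTER_CUBIC); b=cv2.resize(b,None,fx=6,fy=6,interpolation=cv2.INTER_CUBIC)
cv2.imwrite('pics/sc.png',a);cv2.imwrite('pics/tc.png',b);print(a.shape,b.shape)
E
```

```text
(585, 495, 3) (480, 780, 3)
```

View pics/sc.png

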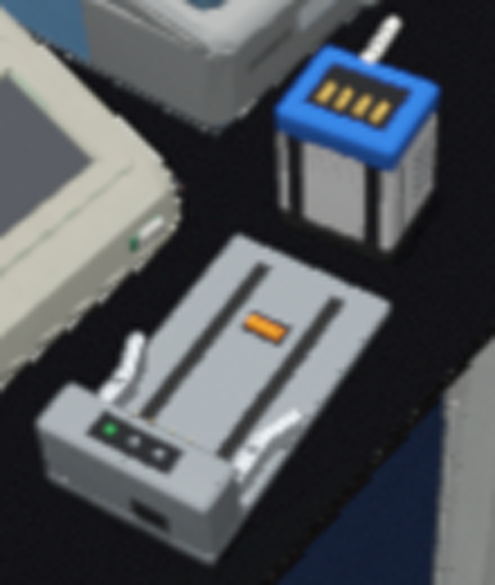

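View pics/tc.png

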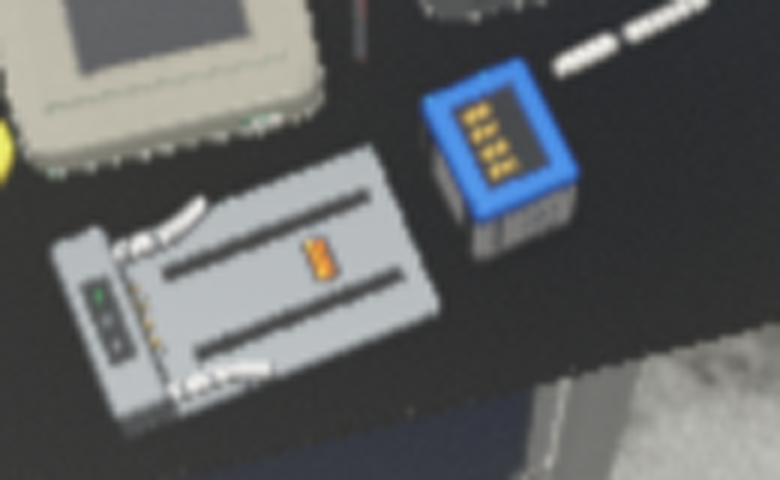

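Crops, top (6x from 245,165): deck front corners (372,145) and (440,305), cap corners (425,100), (520,60), (578,172), (482,222). Scene (4.5x from 240,165): front corners (240,235) and (391,303), cap top corners (278,105), (328,45), (440,90), (392,150).

```bash
cat >h.py <<'E'
import numpy as np
from cell import env
def ray(i,p):
    d=i['R'].T@np.array([(p[0]-i['cx'])/i['fx'],(p[1]-i['cy'])/i['fy'],1]); return -i['R'].T@i['t'],d/np.linalg.norm(d)
def plane(i,p,z):
    c,d=ray(i,p); return c+d*(z-c[2])/d[2]
def tri(i,p,j,q):
    c,d=ray(i,p);e,f=ray(j,q); s=np.linalg.lstsq(np.c_[d,-f],e-c,rcond=None)[0]; a,b=c+s[0]*d,e+s[1]*f
    return (a+b)/2,np.linalg.norm(a-b)
E
python3 - <<'E'
from h import *
np.set_printoptions(precision=4,suppress=True)
S,T=env.camera_info('scene'),env.camera_info('top')
s=lambda x,y:((x+.5)/4.5-.5+240,(y+.5)/4.5-.5+165)
t=lambda x,y:((x+.5)/6-.5+245,(y+.5)/6-.5+165)
P={'dockL':((240,235),(440-68,145),.012),'dockR':((391,303),(440,307),.012),
'capA':((278,105),(482,222),.12),'capB':((328,45),(425,100),.12),'capC':((440,90),(520,60),.12),'capD':((392,150),(578,172),.12),
'twrL':((65,383),(100,228),.066),'twrR':((240,465),(168,405),.066),'catch':((266,327),(320,260),.015)}
for k,(a,b,z) in P.items():
    print(k,tri(S,s(*a),T,t(*b)),plane(T,t(*b),z)[:2],plane(S,s(*a),z)[:2])
for n,p in dict(timer=(391,194),bottle=(205,238),disc=(226,240),rk=(177,243),tile=(420,184),pen=(350,171),rack2=(458,176)).items(): print(n,plane(T,p,.02))
E
```

```text
dockL (array([ 0.5532, -0.068 ,  0.0106]), np.float64(0.000930352549076393)) [ 0.5532 -0.0677] [ 0.5519 -0.0673]
dockR (array([ 0.4308, -0.0834,  0.012 ]), np.float64(0.0007686947989593892)) [ 0.4311 -0.0833] [ 0.4304 -0.0835]
capA (array([ 0.4811, -0.0942,  0.1516]), np.float64(0.08375628920968861)) [ 0.4517 -0.1165] [ 0.5425 -0.1036]
capB (array([ 0.5052, -0.0987,  0.2043]), np.float64(0.016974648448632824)) [ 0.5405 -0.1023] [ 0.5518 -0.1704]
capC (array([ 0.5089, -0.1794,  0.1199]), np.float64(0.08357693469368607)) [ 0.5511 -0.1689] [ 0.4642 -0.1816]
capD (array([ 0.5033, -0.1948,  0.0204]), np.float64(0.014726773377524649)) [ 0.4681 -0.1848] [ 0.4569 -0.1169]
twrL (array([0.5292, 0.1237, 0.0638]), np.float64(0.003256770053257815)) [0.527  0.1227] [0.5295 0.1252]
twrR (array([0.3998, 0.1075, 0.0733]), np.float64(0.0036587920372453493)) [0.3998 0.107 ] [0.4049 0.1046]
catch (array([ 0.4829, -0.0132,  0.0159]), np.float64(0.0009925074231311652)) [ 0.4827 -0.0134] [ 0.4839 -0.0135]
timer [ 0.441 -0.393  0.02 ]
bottle [0.4562 0.3728 0.02  ]
disc [0.4269 0.294  0.02  ]
rk [0.4648 0.4837 0.02  ]
tile [ 0.4513 -0.5201  0.02  ]
pen [ 0.579  -0.2594  0.02  ]
rack2 [ 0.4441 -0.6816  0.02  ]
```

Request:
step_arm --rows '[{"angular": [0,0,0],"slide": [0.1,-0.05,0],"jaw": 0.57},{"angular": [0,0,0],"slide": [0.1,-0.05,0],"jaw": 0.57},{"angular": [0,0,0],"slide": [0.1,-0.05,0],"jaw": 0.57},{"angular": [0,0,0],"slide": [0.1,-0.05,0],"jaw": 0.57},{"angular": [0,0,0],"slide": [0.1,-0.05,0],"jaw": 0.57},{"angular": [0,0,0],"slide": [0.1,-0.05,0],"jaw": 0.57},{"angular": [0,0,0],"slide": [0.1,-0.05,0],"jaw": 0.57},{"angular": [0,0,0],"slide": [0.1,-0.05,0],"jaw": 0.57}]'

```text
time_s: 1.1
tool_pos: [0.5261, -0.2927, 0.1986]
tool_rot: [-180.0, 0.0, 19.1]
force: [0.2, -0.2, 0.0]
grip_width: 0.0497
grasp_force: 0.0
```

Request:
step_arm --rows '[{"angular": [0,0,-0.055],"slide": [0,0,0],"jaw": 0.57},{"angular": [0,0,-0.055],"slide": [0,0,0],"jaw": 0.57},{"angular": [0,0,-0.055],"slide": [0,0,0],"jaw": 0.57},{"angular": [0,0,-0.055],"slide": [0,0,0],"jaw": 0.57},{"angular": [0,0,-0.055],"slide": [0,0,0],"jaw": 0.57},{"angular": [0,0,-0.055],"slide": [0,0,0],"jaw": 0.57},{"angular": [0,0,-0.055],"slide": [0,0,0],"jaw": 0.57},{"angular": [0,0,-0.052],"slide": [0,0,0],"jaw": 0.57}]'

```text
time_s: 2.1
tool_pos: [0.525, -0.294, 0.1984]
tool_rot: [-180.0, -0.0, 98.1]
force: [0.0, 0.2, 0.2]
grip_width: 0.0499
grasp_force: 0.0
```

Request:
step_arm --rows '[{"angular": [0,0.05,0],"slide": [0,0,0],"jaw": 0.57},{"angular": [0,0.05,0],"slide": [0,0,0],"jaw": 0.57},{"angular": [0,0.05,0],"slide": [0,0,0],"jaw": 0.57},{"angular": [0,0.05,0],"slide": [0,0,0],"jaw": 0.57},{"angular": [0,0.05,0],"slide": [0,0,0],"jaw": 0.57},{"angular": [0,0,0],"slide": [0,0,0],"jaw": 0.57}]'

```text
time_s: 2.85
tool_pos: [0.5233, -0.2965, 0.1925]
tool_rot: [-179.4, -45.4, 97.1]
force: [-0.6, 0.4, -0.3]
grip_width: 0.0497
grasp_force: 0.0
```

```bash
python3 - <<'E'
from h import *
import cv2
o=env.get_obs(); print(o['tool_pos'],o['tool_rot'],o['qpos'])
i=env.camera_info('wrist'); w=env.read_camera('wrist')
cv2.imwrite('pics/w0.png',w[:,:,::-1]); np.save('w0.npy',i,allow_pickle=True)
E
```

```text
[ 0.52325751 -0.29651282  0.19247263] [-179.41429684  -45.36449565   97.11016338] [ 59.04458585  43.84650337 -27.59164446  63.30603709 -14.59701274
 107.75300442  39.76555071]
```

View pics/w0.png

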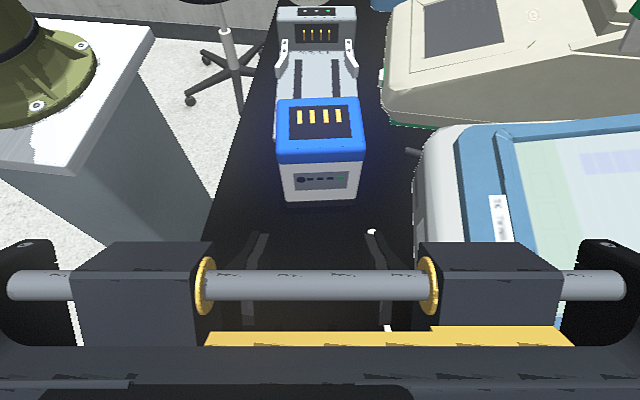

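Wrist view: cap top corners near (278,101), (357,98), (365,150), (276,153); pack rear-face foot at (288,200) to (355,204). The blue balance on the right has its left side at about (422,150) to (418,240), so I'll check its clearance.

```bash
python3 - <<'E'
from h import *
import cv2
np.set_printoptions(precision=4,suppress=True)
W=np.load('w0.npy',allow_pickle=True).item(); T=env.camera_info('top')
print('cam',-W['R'].T@W['t'])
for p in [(278,101),(357,98),(365,150),(276,153)]: print('cap',plane(W,p,.12)[:2])
for p in [(288,200),(355,204)]: print('foot',plane(W,p,0)[:2])
for p in [(276,95),(357,95)]: print('deck',plane(W,p,.012)[:2])
for p in [(418,160),(416,200),(415,240),(413,243)]: print('bal W',[plane(W,p,z)[:2] for z in(0,.05,.1)])
for p in [(383,163),(380,150),(446,152),(375,130)]: print('bal T',[plane(T,p,z)[:2] for z in(0,.05,.1)])
a=cv2.imread('pics/top0.png')[110:210,330:450]; cv2.imwrite('pics/b.png',cv2.resize(a,None,fx=6,fy=6,interpolation=cv2.INTER_CUBIC))
E
```

```text
cam [ 0.5342 -0.3746  0.3775]
cap [ 0.458  -0.1195]
cap [ 0.5413 -0.1048]
cap [ 0.5538 -0.1732]
cap [ 0.4689 -0.1875]
foot [ 0.4683 -0.1731]
foot [ 0.5552 -0.168 ]
deck [ 0.4207 -0.0005]
deck [0.5438 0.0147]
bal W [array([ 0.637 , -0.0876]), array([ 0.6234, -0.1256]), array([ 0.6098, -0.1636])]
bal W [array([ 0.6332, -0.1522]), array([ 0.6201, -0.1816]), array([ 0.607 , -0.2111])]
bal W [array([ 0.6311, -0.2084]), array([ 0.6183, -0.2305]), array([ 0.6055, -0.2525])]
bal W [array([ 0.6287, -0.2127]), array([ 0.6162, -0.2341]), array([ 0.6037, -0.2556])]
bal T [array([ 0.5841, -0.4057]), array([ 0.5679, -0.3941]), array([ 0.5517, -0.3826])]
bal T [array([ 0.6432, -0.4106]), array([ 0.6255, -0.3989]), array([ 0.6078, -0.3873])]
bal T [array([ 0.5631, -0.6763]), array([ 0.5474, -0.6578]), array([ 0.5318, -0.6393])]
bal T [array([ 0.7365, -0.4168]), array([ 0.7164, -0.405 ]), array([ 0.6963, -0.3931])]
```

View pics/b.png

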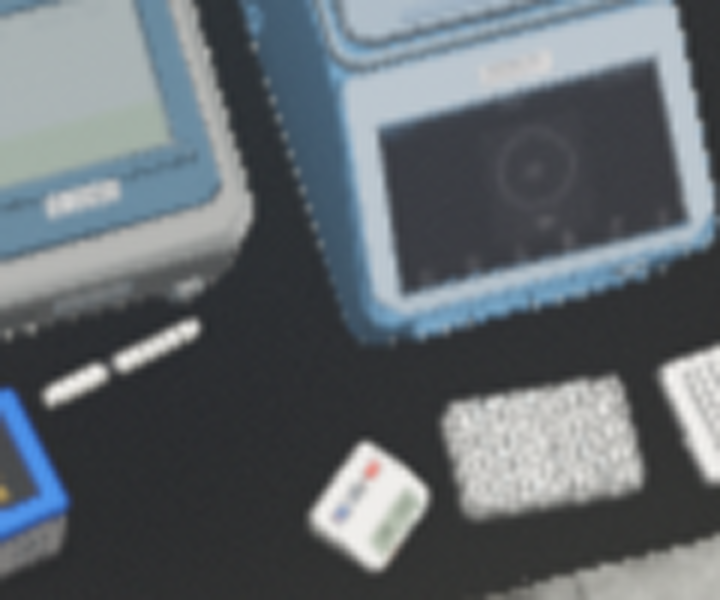

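Request:
step_arm --rows '[{"angular": [0,0,0],"slide": [-0.026,-0.02,0.07],"jaw": 1},{"angular": [0,0,0],"slide": [-0.026,-0.02,0.07],"jaw": 1},{"angular": [0,0,0],"slide": [-0.026,-0.02,0.07],"jaw": 1},{"angular": [0,0,0],"slide": [-0.026,-0.02,0.07],"jaw": 1},{"angular": [0,0,0],"slide": [0,0,0],"jaw": 1}]'

```text
time_s: 3.52
tool_pos: [0.4762, -0.2356, 0.0639]
tool_rot: [-179.9, -45.0, 97.9]
force: [0.3, 1.0, 0.2]
grip_width: 0.0854
grasp_force: 0.0
```

```bash
cat >>h.py <<'E'
from scipy.spatial.transform import Rotation as Ro
O=np.array([.492,-.0756,0]); A=np.radians(97.7); D=np.c_[[np.cos(A),np.sin(A),0],[-np.sin(A),np.cos(A),0],[0,0,1]]
def st():
    o=env.get_obs(); R=Ro.from_euler('xyz',o['tool_rot'],degrees=True)
    print('t',o['time_s'],'tcp',o['tool_pos'].round(4),'rot',o['tool_rot'].round(1),'dock',(D.T@(o['tool_pos']-O)).round(4),'q',o['qpos'].round(0),'f',o['force'].round(1)); return o,R
def to(p,pitch=None,yaw=97.7):
    "slide/turn totals in tool units to dock-frame point p"
    o,R=st(); s=R.inv().apply(O+D@np.array(p)-o['tool_pos'])/.5; print('slide',s.round(3))
    if pitch is not None: print('ang',((R.inv()*Ro.from_euler('xyz',[180,pitch,yaw],degrees=True)).as_rotvec()/np.pi).round(3))
E
python3 -c "
from h import *
to([-.145,-.0027+.051,.027],-45)"
```

```text
t 3.525 tcp [ 0.4762 -0.2356  0.0639] rot [-179.9  -45.    97.9] dock [-0.1565  0.0371  0.0639] q [ 62.  42. -28.  83. -13.  91.  46.] f [0.3 1.  0.2]
slide [-0.036 -0.022  0.069]
ang [-0.001  0.     0.001]
```

Request:
step_arm --rows '[{"angular": [0,0,0],"slide": [-0.018,-0.011,0.035],"jaw": 1},{"angular": [0,0,0],"slide": [-0.018,-0.011,0.035],"jaw": 1},{"angular": [0,0,0],"slide": [0.012,0,0.012],"jaw": 1},{"angular": [0,0,0],"slide": [0.012,0,0.012],"jaw": 1},{"angular": [0,0,0],"slide": [0.012,0,0.012],"jaw": 1},{"angular": [0,0,0],"slide": [0.008,0,0.008],"jaw": 1},{"angular": [0,0,0],"slide": [0.008,0,0.008],"jaw": 1},{"angular": [0,0,0],"slide": [0.008,0,0.008],"jaw": 1}]'

```text
time_s: 4.53
tool_pos: [0.459, -0.1852, 0.0258]
tool_rot: [180.0, -45.0, 97.8]
force: [0.1, 0.5, -0.5]
grip_width: 0.087
grasp_force: 0.0
```

```bash
python3 - <<'E'
from h import *
import cv2
st()
W=env.read_camera('wrist');T=env.read_camera('top')
a=cv2.resize(W,None,fx=.8,fy=.8)[:220]; b=cv2.resize(T[160:250,240:370],(512,354),interpolation=cv2.INTER_CUBIC)
cv2.imwrite('pics/c1.png',np.vstack([a,b])[:,:,::-1])
E
```

```text
t 4.525 tcp [ 0.459  -0.1852  0.0258] rot [180.  -45.   97.8] dock [-0.1042  0.0474  0.0258] q [ 62.  40. -29.  92. -14.  84.  47.] f [ 0.1  0.5 -0.5]
```

View pics/c1.png

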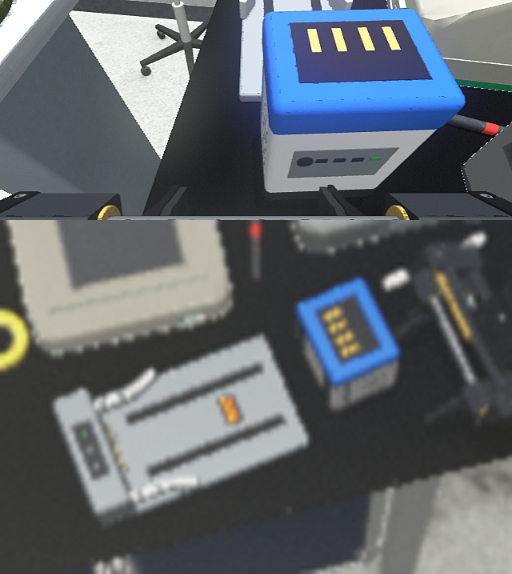

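Wrist (upper half): the right finger, near (330,195), is close to the middle of the pack's rear foot (270 to 395). Top (lower half): the pack has not moved yet. I'll push on gently.

Request:
step_arm --rows '[{"angular": [0,0,0],"slide": [0.006,0,0.006],"jaw": 1},{"angular": [0,0,0],"slide": [0.006,0,0.006],"jaw": 1},{"angular": [0,0,0],"slide": [0.006,0,0.006],"jaw": 1},{"angular": [0,0,0],"slide": [0.006,0,0.006],"jaw": 1},{"angular": [0,0,0],"slide": [0.006,0,0.006],"jaw": 1}]'

```text
time_s: 5.25
tool_pos: [0.4562, -0.1647, 0.0256]
tool_rot: [180.0, -44.9, 97.7]
force: [0.3, -2.6, -0.0]
grip_width: 0.0871
grasp_force: 1.7
```

Request:
step_arm --rows '[{"angular": [0,0,0],"slide": [0.005,0,0.005],"jaw": 1},{"angular": [0,0,0],"slide": [0,0,0],"jaw": 1}]'

```text
time_s: 5.5
tool_pos: [0.4555, -0.1602, 0.0257]
tool_rot: [-180.0, -45.0, 97.8]
force: [0.7, -2.7, -0.5]
grip_width: 0.0872
grasp_force: 0.9
```

```bash
python3 - <<'E'
from h import *
import cv2
st(); T=env.camera_info('top')
im=env.read_camera('top'); h=cv2.cvtColor(im,cv2.COLOR_RGB2HSV)
m=cv2.inRange(h,(100,150,120),(125,255,255)); m[:165]=0;m[235:]=0;m[:,:280]=0;m[:,350:]=0
c=max(cv2.findContours(m,0,2)[0],key=cv2.contourArea)
P=np.array([plane(T,p,.12)[:2] for p in c[:,0].astype(float)])-O[:2]; r=cv2.minAreaRect(((P@D[:2,:2])*1000).astype(np.float32)); print(r)
E
```

```text
t 5.5 tcp [ 0.4555 -0.1602  0.0257] rot [-180.   -45.    97.8] dock [-0.079   0.0475  0.0257] q [ 62.  38. -29.  95. -15.  82.  47.] f [ 0.7 -2.7 -0.5]
((-50.17133712768555, -2.3784713745117188), (75.73712921142578, 91.57191467285156), 1.7242501974105835)
```

Request:
step_arm --rows '[{"angular": [0,0,0],"slide": [0.006,0,0.006],"jaw": 1},{"angular": [0,0,0],"slide": [0.006,0,0.006],"jaw": 1},{"angular": [0,0,0],"slide": [0.004,0,0.004],"jaw": 1},{"angular": [0,0,0],"slide": [0,0,0],"jaw": 1}]'

```text
time_s: 6.05
tool_pos: [0.4539, -0.149, 0.0258]
tool_rot: [-180.0, -45.0, 97.8]
force: [-0.0, -1.9, -0.9]
grip_width: 0.0871
grasp_force: 0.8
```

Request:
step_arm --rows '[{"angular": [0,0,0],"slide": [0.003,0,0.003],"jaw": 1},{"angular": [0,0,0],"slide": [0,0,0],"jaw": 1}]'

```text
time_s: 6.3
tool_pos: [0.4538, -0.1475, 0.0258]
tool_rot: [180.0, -45.0, 97.8]
force: [1.4, -2.4, -0.4]
grip_width: 0.0872
grasp_force: 1.3
```

Request:
step_arm --rows '[{"angular": [0,0,0],"slide": [0.004,0,0.004],"jaw": 1},{"angular": [0,0,0],"slide": [0,0,0],"jaw": 1}]'

```text
time_s: 6.55
tool_pos: [0.4531, -0.1464, 0.0256]
tool_rot: [-180.0, -44.9, 97.7]
force: [-1.4, -5.0, 1.3]
grip_width: 0.0871
grasp_force: 2.9
```

Request:
step_arm --rows '[{"angular": [0,0,0],"slide": [0.004,0,0.004],"jaw": 1},{"angular": [0,0,0],"slide": [0,0,0],"jaw": 1}]'

```text
time_s: 6.8
tool_pos: [0.4526, -0.1457, 0.0255]
tool_rot: [-179.9, -44.7, 97.6]
force: [-2.8, -10.0, 4.3]
grip_width: 0.0871
grasp_force: 5.0
```

```bash
cat >>h.py <<'E'
import cv2
def cap(z=.12):
    T=env.camera_info('top'); h=cv2.cvtColor(env.read_camera('top'),cv2.COLOR_RGB2HSV)
    m=cv2.inRange(h,(100,150,120),(125,255,255)); m[:165]=0;m[235:]=0;m[:,:270]=0;m[:,350:]=0
    c=max(cv2.findContours(m,0,2)[0],key=cv2.contourArea)
    P=np.array([plane(T,p,z)[:2] for p in c[:,0].astype(float)])-O[:2]; print('cap',cv2.minAreaRect(((P@D[:2,:2])*1000).astype(np.float32)))
E
python3 -c "
from h import *
st();cap()"
```

```text
t 6.8 tcp [ 0.4526 -0.1457  0.0255] rot [-179.9  -44.7   97.6] dock [-0.0642  0.0484  0.0255] q [ 61.  37. -30.  97. -16.  81.  46.] f [ -2.8 -10.    4.3]
cap ((-36.60085678100586, -2.388111114501953), (74.92716979980469, 90.35017395019531), 0.2692921459674835)
```

Request:
step_arm --rows '[{"angular": [0,0,0],"slide": [-0.025,0,-0.025],"jaw": 1},{"angular": [0,0,0],"slide": [-0.025,0,-0.025],"jaw": 1},{"angular": [0,0,0],"slide": [0.033,0,-0.033],"jaw": 1},{"angular": [0,0,0],"slide": [0.033,0,-0.033],"jaw": 1},{"angular": [0,0,0],"slide": [0.033,0,-0.033],"jaw": 1},{"angular": [0,0,0],"slide": [0.014,0,0.014],"jaw": 1},{"angular": [0,0,0],"slide": [0,0,0],"jaw": 1}]'

```text
time_s: 7.72
tool_pos: [0.4561, -0.1659, 0.096]
tool_rot: [-180.0, -45.0, 97.9]
force: [-0.1, 0.7, 0.5]
grip_width: 0.0866
grasp_force: 0.0
```

```bash
python3 -c "
from h import *
to([-.082,.0485,.097],-45);cap()"
```

```text
t 7.725 tcp [ 0.4561 -0.1659  0.096 ] rot [-180.   -45.    97.9] dock [-0.0847  0.0476  0.096 ] q [ 63.  34. -30.  92. -17.  89.  45.] f [-0.1  0.7  0.5]
slide [ 0.005 -0.002  0.002]
ang [-0.001  0.     0.001]
cap ((-36.60248565673828, -2.041851043701172), (74.92716979980469, 91.0427017211914), 0.2692921459674835)
```

Now tip: push along u with a slight rise.

Request:
step_arm --rows '[{"angular": [0,0,0],"slide": [0.011,0,0.007],"jaw": 1},{"angular": [0,0,0],"slide": [0.011,0,0.007],"jaw": 1},{"angular": [0,0,0],"slide": [0.011,0,0.007],"jaw": 1},{"angular": [0,0,0],"slide": [0.011,0,0.007],"jaw": 1},{"angular": [0,0,0],"slide": [0.011,0,0.007],"jaw": 1},{"angular": [0,0,0],"slide": [0.011,0,0.009],"jaw": 1}]'

```text
time_s: 8.52
tool_pos: [0.4524, -0.1316, 0.1055]
tool_rot: [179.8, -44.8, 97.7]
force: [-3.8, -12.8, 17.6]
grip_width: 0.0869
grasp_force: 10.9
```

```bash
python3 - <<'E'
from h import *
st()
a=env.read_camera('scene')[165:295,230:360]; b=env.read_camera('top')[160:250,240:370]
cv2.imwrite('pics/c2.png',np.vstack([cv2.resize(a,None,fx=2.5,fy=2.5),cv2.resize(b,None,fx=2.5,fy=2.5)])[:,:,::-1])
E
```

```text
t 8.525 tcp [ 0.4524 -0.1316  0.1055] rot [179.8 -44.8  97.7] dock [-0.0501  0.0467  0.1055] q [ 62.  30. -32.  96. -19.  87.  44.] f [ -3.8 -12.8  17.6]
```

View pics/c2.png

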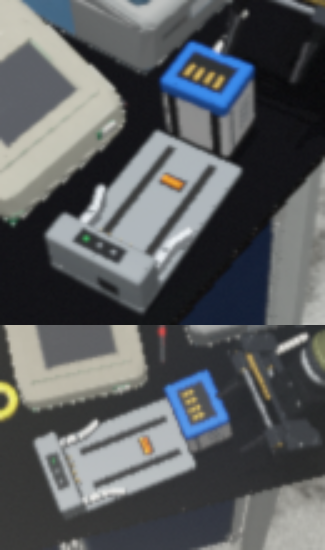

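The pack is leaning and seated on the dock edge. I'll continue along the arc.

Request:
step_arm --rows '[{"angular": [0,0,0],"slide": [0.016,0,0.004],"jaw": 1},{"angular": [0,0,0],"slide": [0.015,0,0.005],"jaw": 1},{"angular": [0,0,0],"slide": [0.014,0,0.006],"jaw": 1},{"angular": [0,0,0],"slide": [0.013,0,0.007],"jaw": 1},{"angular": [0,0,0],"slide": [0.012,0,0.008],"jaw": 1}]'

```text
time_s: 9.25
tool_pos: [0.4475, -0.0938, 0.1198]
tool_rot: [179.8, -45.0, 97.9]
force: [-1.0, -2.7, 8.6]
grip_width: 0.087
grasp_force: 4.1
```

Request:
step_arm --rows '[{"angular": [0,0,0],"slide": [0.012,0,0.01],"jaw": 1},{"angular": [0,0,0],"slide": [0.011,0,0.011],"jaw": 1},{"angular": [0,0,0],"slide": [0.011,0,0.011],"jaw": 1},{"angular": [0,0,0],"slide": [0,0,0],"jaw": 1}]'

```text
time_s: 9.75
tool_pos: [0.4427, -0.0697, 0.1181]
tool_rot: [-179.9, -45.0, 97.8]
force: [0.1, -0.7, -0.8]
grip_width: 0.0869
grasp_force: 0.0
```

```bash
python3 - <<'E'
from h import *
st()
a=env.read_camera('scene')[165:295,230:360]; b=env.read_camera('top')[160:250,240:370]
cv2.imwrite('pics/c3.png',np.vstack([cv2.resize(a,None,fx=2.5,fy=2.5),cv2.resize(b,None,fx=2.5,fy=2.5)])[:,:,::-1])
E
```

```text
t 9.75 tcp [ 0.4427 -0.0697  0.1181] rot [-179.9  -45.    97.8] dock [0.0124 0.048  0.1181] q [ 61.  25. -34. 102. -22.  85.  42.] f [ 0.1 -0.7 -0.8]
```

View pics/c3.png

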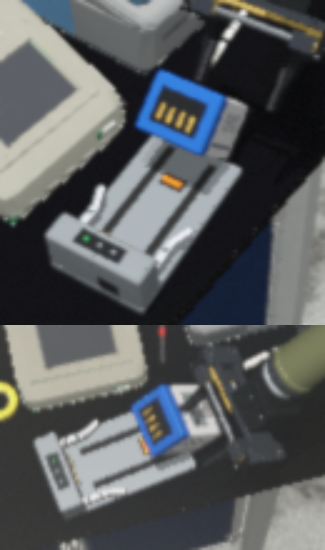

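The pack leans with no finger contact, so it has stuck as the task warned. I'll go forward and press down over it.

Request:
step_arm --rows '[{"angular": [0,0,0],"slide": [0.018,0,0.016],"jaw": 1},{"angular": [0,0,0],"slide": [0.014,0,0.016],"jaw": 1},{"angular": [0,0,0],"slide": [0,0,0.02],"jaw": 1},{"angular": [0,0,0],"slide": [0,0,0.02],"jaw": 1},{"angular": [0,0,0],"slide": [0,0,0],"jaw": 1}]'

```text
time_s: 10.48
tool_pos: [0.4376, -0.0333, 0.1036]
tool_rot: [-179.9, -45.1, 97.8]
force: [-0.8, 0.6, -1.1]
grip_width: 0.0873
grasp_force: 0.0
```

```bash
python3 -c "
from h import *
st()
I=env.camera_info('scene');h=cv2.cvtColor(env.read_camera('scene'),cv2.COLOR_RGB2HSV)
m=cv2.inRange(h,(100,150,120),(125,255,255));m[:160]=0;m[270:]=0;m[:,:250]=0;m[:,345:]=0
c=max(cv2.findContours(m,0,2)[0],key=cv2.contourArea);print(cv2.boundingRect(c),cv2.minAreaRect(c));cap(.05)"
```

```text
t 10.475 tcp [ 0.4376 -0.0333  0.1036] rot [-179.9  -45.1   97.8] dock [0.0492 0.0482 0.1036] q [ 60.  24. -36. 106. -24.  81.  41.] f [-0.8  0.6 -1.1]
(281, 218, 28, 29) ((293.9622802734375, 231.9828643798828), (33.518035888671875, 17.214202880859375), 24.443954467773438)
cap ((74.98257446289062, -12.171688079833984), (91.30994415283203, 15.317623138427734), 89.67964935302734)
```

```bash
cat >>h.py <<'E'
def cap2(z=.086):
    "blue region seen by both cameras, projected on plane z, dock frame mm"
    for n,(r0,r1,c0,c1) in dict(scene=(160,275,235,345),top=(165,235,255,350)).items():
        I=env.camera_info(n); h=cv2.cvtColor(env.read_camera(n),cv2.COLOR_RGB2HSV)
        m=cv2.inRange(h,(100,150,100),(125,255,255)); k=np.zeros_like(m); k[r0:r1,c0:c1]=255
        c=max(cv2.findContours(m&k,0,2)[0],key=cv2.contourArea)
        q=cv2.approxPolyDP(c,2.5,True)[:,0]
        print(n,[(tuple(map(int,p)),*((D.T@(plane(I,p.astype(float),z)-O))[:2]*1000).round().astype(int).tolist()) for p in q])
E
python3 -c "
from h import *
cap2()"
```

```text
scene [((282, 218), 71, -50), ((283, 235), 122, -13), ((306, 246), 123, 63), ((308, 229), 69, 38)]
top [((291, 193), 70, -47), ((289, 197), 83, -35), ((298, 214), 76, 43)]
```

```bash
python3 -c "
from h import *
S,T=env.camera_info('scene'),env.camera_info('top')
p,e=tri(S,(282,218),T,(291,193));print((D.T@(p-O)*1000).round(),e)
for z in(.012,.02):print([(D.T@(plane(S,q,z)-O)*1000).round()[:2] for q in[(283,235),(306,246)]])
a=env.read_camera('scene')[190:280,235:345];b=env.read_camera('top')[165:235,250:360];w=env.read_camera('wrist')
cv2.imwrite('pics/c4.png',np.hstack([np.vstack([cv2.resize(a,(396,324)),cv2.resize(b,(396,252))]),cv2.resize(w,(396,576))])[:,:,::-1])"
```

```text
[ 70. -49.  85.] 0.0028760317352274586
[array([ 77., -48.]), array([78., 34.])]
[array([ 82., -44.]), array([83., 38.])]
```

View pics/c4.png

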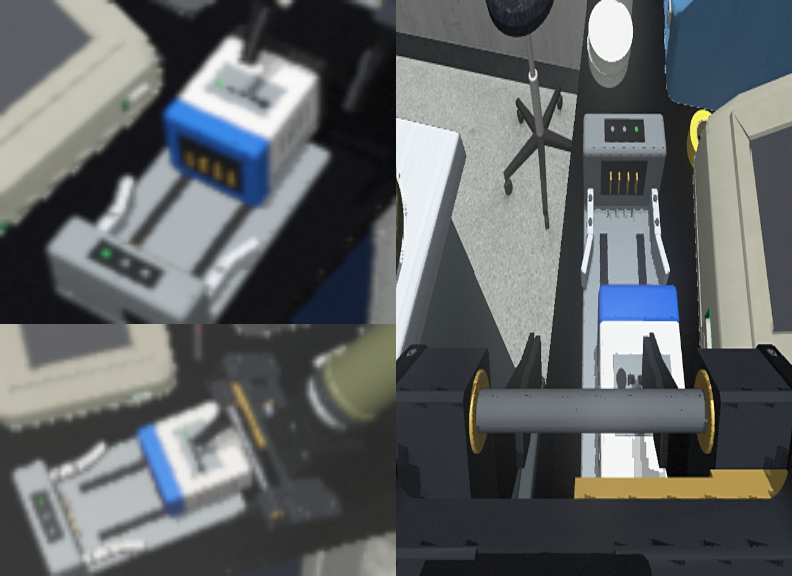

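The pack lies flat on the deck, contact end leading at x≈85 mm and a few mm off-centre towards +x. Next I back off, narrow the fingers, and go down behind its rear end.

Request:
step_arm --rows '[{"angular": [0,0,0],"slide": [0.02,0,-0.02],"jaw": 1},{"angular": [0,0,0],"slide": [-0.046,0,-0.046],"jaw": 1},{"angular": [0,0,0],"slide": [-0.046,0,-0.046],"jaw": 1},{"angular": [0,0,0],"slide": [-0.046,0,-0.046],"jaw": 0.46},{"angular": [0,0,0],"slide": [-0.046,0.03,-0.046],"jaw": 0.46},{"angular": [0,0,0],"slide": [0,0.03,0],"jaw": 0.46},{"angular": [0,0,0],"slide": [0,0.025,0],"jaw": 0.46},{"angular": [0,0,0],"slide": [0,0,0],"jaw": 0.46}]'

```text
time_s: 11.82
tool_pos: [0.4987, -0.1551, 0.119]
tool_rot: [179.9, -45.0, 98.0]
force: [-0.9, 0.2, -0.3]
grip_width: 0.0459
grasp_force: 0.0
```

```bash
python3 -c "
from h import *
to([-.08,.005,.035],-45);cap2()"
```

```text
t 11.825 tcp [ 0.4987 -0.1551  0.119 ] rot [179.9 -45.   98. ] dock [-0.0797  0.004   0.119 ] q [ 59.  35. -31.  88. -18.  90.  41.] f [-0.9  0.2 -0.3]
slide [-0.119 -0.002  0.118]
ang [-0.001 -0.     0.001]
scene [((282, 218), 71, -50), ((283, 235), 122, -13), ((293, 240), 123, 21), ((284, 235), 121, -10), ((283, 227), 98, -28), ((288, 227), 91, -16), ((303, 236), 97, 38), ((302, 244), 123, 50), ((295, 241), 123, 28), ((306, 246), 123, 63), ((308, 229), 69, 38)]
top [((291, 193), 70, -47), ((289, 197), 83, -35), ((298, 214), 76, 43)]
```

Request:
step_arm --rows '[{"angular": [0,0,0],"slide": [-0.04,0,0.04],"jaw": 0.46},{"angular": [0,0,0],"slide": [-0.04,0,0.04],"jaw": 0.46},{"angular": [0,0,0],"slide": [-0.038,0,0.037],"jaw": 0.46},{"angular": [0,0,0],"slide": [0.012,0,0.012],"jaw": 0.46},{"angular": [0,0,0],"slide": [0.012,0,0.012],"jaw": 0.46},{"angular": [0,0,0],"slide": [0.01,0,0.01],"jaw": 0.46},{"angular": [0,0,0],"slide": [0,0,0],"jaw": 0.46}]'

```text
time_s: 12.8
tool_pos: [0.4951, -0.133, 0.0362]
tool_rot: [179.9, -45.0, 97.9]
force: [-0.5, 1.1, 0.3]
grip_width: 0.0398
grasp_force: 0.0
```

Request:
step_arm --rows '[{"angular": [0,0,0],"slide": [0.008,0,0.008],"jaw": 0.46},{"angular": [0,0,0],"slide": [0.008,0,0.008],"jaw": 0.46},{"angular": [0,0,0],"slide": [0.008,0,0.008],"jaw": 0.46},{"angular": [0,0,0],"slide": [0.008,0,0.008],"jaw": 0.46},{"angular": [0,0,0],"slide": [0.008,0,0.008],"jaw": 0.46},{"angular": [0,0,0],"slide": [0.008,0,0.008],"jaw": 0.46}]'

```text
time_s: 13.55
tool_pos: [0.4903, -0.1004, 0.0351]
tool_rot: [180.0, -44.9, 97.8]
force: [-0.1, -4.3, 2.3]
grip_width: 0.04
grasp_force: 2.1
```

```bash
python3 -c "
from h import *
st();cap2()"
```

```text
t 13.55 tcp [ 0.4903 -0.1004  0.0351] rot [180.  -44.9  97.8] dock [-0.0243  0.005   0.0351] q [ 58.  37. -32.  96. -17.  79.  42.] f [-0.1 -4.3  2.3]
scene [((283, 218), 70, -47), ((280, 221), 84, -48), ((283, 235), 122, -13), ((290, 239), 125, 12), ((284, 236), 124, -8), ((284, 226), 94, -28), ((303, 236), 97, 38), ((303, 243), 118, 51), ((292, 240), 125, 19), ((306, 246), 123, 63), ((308, 230), 72, 39)]
top [((289, 194), 79, -46), ((298, 214), 76, 43)]
```

```bash
python3 -c "
from h import *
T,S=env.camera_info('top'),env.camera_info('scene')
for p in[(297.5,183),(296,176)]:print([plane(T,p,z)[:2].round(3) for z in(0,.03,.06,.1)])
# scene crop: lower right corner of beige (180,215),(180,190)
for p in[(280,213),(280,206)]:print([plane(S,p,z)[:2].round(3) for z in(0,.03,.06,.1)])"
```

```text
[array([ 0.591, -0.038]), array([ 0.581, -0.037]), array([ 0.571, -0.036]), array([ 0.558, -0.034])]
[array([ 0.622, -0.04 ]), array([ 0.612, -0.039]), array([ 0.601, -0.037]), array([ 0.588, -0.036])]
[array([ 0.603, -0.062]), array([ 0.584, -0.043]), array([ 0.565, -0.025]), array([ 0.54 , -0.001])]
[array([ 0.623, -0.085]), array([ 0.604, -0.066]), array([ 0.584, -0.047]), array([ 0.558, -0.021])]
```

Request:
step_arm --rows '[{"angular": [0,0,0],"slide": [0.008,0,0.008],"jaw": 0.46},{"angular": [0,0,0],"slide": [0.008,0,0.008],"jaw": 0.46},{"angular": [0,0,0],"slide": [0.008,0,0.008],"jaw": 0.46},{"angular": [0,0,0],"slide": [0.008,0,0.008],"jaw": 0.46},{"angular": [0,0,0],"slide": [0.008,0,0.008],"jaw": 0.46},{"angular": [0,0,0],"slide": [0.008,0,0.008],"jaw": 0.46}]'

```text
time_s: 14.4
tool_pos: [0.4855, -0.0661, 0.0352]
tool_rot: [-180.0, -45.0, 97.8]
force: [0.6, -3.6, 1.3]
grip_width: 0.0399
grasp_force: 1.9
```

```bash
python3 -c "
from h import *
st();cap2()"
```

```text
t 14.4 tcp [ 0.4855 -0.0661  0.0352] rot [-180.   -45.    97.8] dock [0.0103 0.0052 0.0352] q [ 57.  35. -33. 100. -19.  77.  41.] f [ 0.6 -3.6  1.3]
scene [((276, 226), 105, -48), ((277, 244), 157, -10), ((281, 246), 157, 4), ((277, 243), 154, -12), ((278, 234), 127, -27), ((294, 242), 128, 27), ((295, 253), 158, 49), ((283, 247), 157, 10), ((299, 255), 158, 62), ((302, 238), 105, 39)]
top [((281, 197), 112, -47), ((288, 218), 118, 43), ((290, 216), 108, 38)]
```

Request:
step_arm --rows '[{"angular": [0,0,0],"slide": [0.007,0,0.007],"jaw": 0.46},{"angular": [0,0,0],"slide": [0.007,0,0.007],"jaw": 0.46},{"angular": [0,0,0],"slide": [0.007,0,0.007],"jaw": 0.46},{"angular": [0,0,0],"slide": [0.007,0,0.007],"jaw": 0.46},{"angular": [0,0,0],"slide": [0.007,0,0.007],"jaw": 0.46},{"angular": [0,0,0],"slide": [0.007,0,0.007],"jaw": 0.46}]'

```text
time_s: 15.25
tool_pos: [0.4814, -0.0376, 0.035]
tool_rot: [-180.0, -44.9, 97.8]
force: [0.1, -5.9, 1.4]
grip_width: 0.0401
grasp_force: 3.5
```

Request:
step_arm --rows '[{"angular": [0,0,0],"slide": [0.006,0,0.006],"jaw": 0.46},{"angular": [0,0,0],"slide": [0.006,0,0.006],"jaw": 0.46},{"angular": [0,0,0],"slide": [0.006,0,0.006],"jaw": 0.46},{"angular": [0,0,0],"slide": [0.006,0,0.006],"jaw": 0.46}]'

```text
time_s: 15.75
tool_pos: [0.48, -0.0245, 0.0353]
tool_rot: [180.0, -44.7, 97.6]
force: [-1.1, -3.0, -0.5]
grip_width: 0.0401
grasp_force: 1.8
```

```bash
python3 -c "
from h import *
st();cap2()"
```

```text
t 15.75 tcp [ 0.48   -0.0245  0.0353] rot [180.  -44.7  97.6] dock [0.0522 0.0051 0.0353] q [ 56.  33. -35. 104. -21.  73.  40.] f [-1.1 -3.  -0.5]
scene [((269, 236), 145, -45), ((265, 240), 162, -47), ((268, 253), 194, -14), ((275, 257), 196, 10), ((269, 252), 190, -14), ((270, 245), 169, -25), ((287, 253), 168, 30), ((289, 262), 190, 51), ((285, 262), 195, 42), ((291, 265), 195, 60), ((295, 260), 177, 61), ((295, 249), 146, 42)]
top [((272, 201), 151, -45), ((270, 206), 165, -29), ((279, 222), 156, 44)]
```

Request:
step_arm --rows '[{"angular": [0,0,0],"slide": [0.007,0,0.007],"jaw": 0.46},{"angular": [0,0,0],"slide": [0.007,0,0.007],"jaw": 0.46},{"angular": [0,0,0],"slide": [0.007,0,0.007],"jaw": 0.46},{"angular": [0,0,0],"slide": [0.006,0,0.006],"jaw": 0.46},{"angular": [0,0,0],"slide": [0,0,0],"jaw": 0.46}]'

```text
time_s: 16.48
tool_pos: [0.4764, -0.0004, 0.0354]
tool_rot: [-180.0, -45.1, 97.8]
force: [-1.0, -2.2, 0.2]
grip_width: 0.04
grasp_force: 1.0
```

Request:
step_arm --rows '[{"angular": [0,0,0],"slide": [0.003,0,0.003],"jaw": 0.46},{"angular": [0,0,0],"slide": [0,0,0],"jaw": 0.46}]'

```text
time_s: 16.73
tool_pos: [0.4764, 0.0008, 0.0352]
tool_rot: [-180.0, -45.0, 97.8]
force: [-1.4, -2.8, -0.2]
grip_width: 0.0398
grasp_force: 1.5
```

```bash
python3 -c "
from h import *
st();cap2()"
```

```text
t 16.725 tcp [0.4764 0.0008 0.0352] rot [-180.   -45.    97.8] dock [0.0778 0.0052 0.0352] q [ 55.  32. -36. 106. -22.  72.  39.] f [-1.4 -2.8 -0.2]
scene [((260, 246), 186, -47), ((262, 252), 200, -30), ((290, 266), 199, 60), ((289, 255), 171, 39), ((264, 243), 172, -43)]
top [((265, 204), 180, -44), ((274, 224), 177, 44)]
```

Continue until the force rises firmly at the end stop.

Request:
step_arm --rows '[{"angular": [0,0,0],"slide": [0.004,0,0.004],"jaw": 0.46},{"angular": [0,0,0],"slide": [0,0,0],"jaw": 0.46}]'

```text
time_s: 17.08
tool_pos: [0.4763, 0.0019, 0.035]
tool_rot: [180.0, -44.9, 97.7]
force: [-1.6, -8.1, 2.2]
grip_width: 0.0403
grasp_force: 3.5
```

Request:
step_arm --rows '[{"angular": [0,0,0],"slide": [0.004,0,0.004],"jaw": 0.46},{"angular": [0,0,0],"slide": [0,0,0],"jaw": 0.46}]'

```text
time_s: 17.32
tool_pos: [0.4764, 0.0021, 0.0348]
tool_rot: [180.0, -44.7, 97.7]
force: [-1.7, -13.8, 4.6]
grip_width: 0.04
grasp_force: 6.5
```

Request:
step_arm --rows '[{"angular": [0,0,0],"slide": [0.004,0,0.004],"jaw": 0.46},{"angular": [0,0,0],"slide": [0,0,0],"jaw": 0.46}]'

```text
time_s: 17.58
tool_pos: [0.4764, 0.0023, 0.0347]
tool_rot: [179.9, -44.5, 97.6]
force: [-4.2, -20.6, 7.9]
grip_width: 0.0399
grasp_force: 9.6
```

It is firmly stopped. I'll back off and check that the catch is up.

Request:
step_arm --rows '[{"angular": [0,0,0],"slide": [-0.015,0,-0.015],"jaw": 0.46},{"angular": [0,0,0],"slide": [-0.03,0,-0.03],"jaw": 0.46},{"angular": [0,0,0],"slide": [-0.045,0,-0.045],"jaw": 0.46},{"angular": [0,0,0],"slide": [-0.045,0,-0.045],"jaw": 0.46},{"angular": [0,0,0],"slide": [0.03,0,-0.05],"jaw": 0.46},{"angular": [0,0,0],"slide": [0.03,0,-0.05],"jaw": 0.46},{"angular": [0,0,0],"slide": [0,0,0],"jaw": 0.46}]'

```text
time_s: 18.45
tool_pos: [0.4918, -0.1004, 0.0933]
tool_rot: [179.7, -44.9, 97.9]
force: [-0.4, 0.5, -0.8]
grip_width: 0.0399
grasp_force: 0.0
```

```bash
python3 - <<'E'
from h import *
st();cap2()
for n,z in(('top',.018),('wrist',.018)):
    I=env.camera_info(n);h=cv2.cvtColor(env.read_camera(n),cv2.COLOR_RGB2HSV)
    m=cv2.inRange(h,(5,150,120),(22,255,255))
    for c in cv2.findContours(m,0,2)[0]:
        if cv2.contourArea(c)<3: continue
        P=np.array([D.T@(plane(I,p.astype(float),z)-O) for p in c[:,0]])*1000
        if abs(P[:,1]).max()<60 and P[:,0].min()>0 and P[:,0].max()<200: print(n,c[:,0].min(0),c[:,0].max(0),P.min(0).round(),P.max(0).round())
    print([ (D.T@(plane(I,p,.086)-O)*1000).round()[:2] for p in []])
E
```

```text
t 18.45 tcp [ 0.4918 -0.1004  0.0933] rot [179.7 -44.9  97.9] dock [-0.0246  0.0035  0.0933] q [ 58.  33. -33.  95. -19.  84.  40.] f [-0.4  0.5 -0.8]
scene [((260, 246), 186, -47), ((262, 252), 200, -30), ((290, 265), 197, 58), ((288, 255), 173, 36), ((264, 243), 172, -43)]
top [((265, 204), 180, -44), ((272, 225), 185, 45), ((274, 222), 174, 37)]
top [297 206] [299 210] [59. -7. 18.] [65. 11. 18.]
[]
wrist [310 175] [338 187] [ 54. -14.  18.] [66. 12. 18.]
[]
```

```bash
python3 - <<'E'
from h import *
I=env.camera_info('wrist');w=env.read_camera('wrist')
for r in range(140,196,2 ): print(r,w[r,324],w[r,345],(D.T@(plane(I,(324,r),.012)-O)*1000).round()[0],(D.T@(plane(I,(324,r),.018)-O)*1000).round()[0])
print('cam',D.T@(-I['R'].T@I['t']-O))
for n,im in(('0',cv2.imread('pics/top0.png')[:,:,::-1]),('now',env.read_camera('top'))):
    m=cv2.inRange(cv2.cvtColor(np.ascontiguousarray(im),cv2.COLOR_RGB2HSV),(5,130,100),(24,255,255))[195:220,285:310]; y,x=np.nonzero(m); print(n,len(x),x.mean()+285,y.mean()+195,x.min()+285,x.max()+285)
E
```

```text
140 [78 76 76] [78 73 74] 113.0 108.0
142 [79 78 75] [74 71 69] 110.0 105.0
144 [78 76 75] [73 71 70] 107.0 103.0
146 [79 76 73] [73 71 69] 105.0 100.0
148 [75 72 70] [74 69 69] 102.0 98.0
150 [76 72 71] [72 69 67] 100.0 95.0
152 [74 69 68] [70 67 66] 97.0 93.0
154 [73 69 68] [74 68 67] 95.0 91.0
156 [74 68 70] [73 68 67] 93.0 88.0
158 [70 63 63] [70 66 65] 90.0 86.0
160 [74 66 65] [69 63 62] 88.0 84.0
162 [73 66 65] [69 61 61] 85.0 81.0
164 [70 63 65] [69 64 63] 83.0 79.0
166 [73 66 65] [71 63 64] 81.0 77.0
168 [73 63 62] [73 67 65] 78.0 74.0
170 [72 66 64] [71 64 64] 76.0 72.0
172 [67 59 60] [67 60 57] 74.0 70.0
174 [135 111  97] [127 129 133] 72.0 68.0
176 [255 196  89] [120 121 124] 69.0 66.0
178 [255 179  84] [118 120 123] 67.0 63.0
180 [255 183  88] [102 101 104] 65.0 61.0
182 [254 174  84] [189 198 204] 63.0 59.0
184 [255 198  92] [217 226 229] 61.0 57.0
186 [255 202  91] [213 222 226] 58.0 55.0
188 [82 73 82] [212 221 226] 56.0 53.0
190 [77 72 73] [215 223 227] 54.0 51.0
192 [226 238 242] [213 223 227] 52.0 48.0
194 [214 223 226] [216 223 227] 50.0 46.0
cam [-0.10066019  0.00582321  0.2763303 ]
0 15 297.8666666666667 207.66666666666666 296 299
now 13 298.0769230769231 207.69230769230768 297 299
```

Request:
step_arm --rows '[{"angular": [0,-0.05,0],"slide": [0,0,0],"jaw": 0.46},{"angular": [0,-0.05,0],"slide": [0,0,0],"jaw": 0.46},{"angular": [0,0,0],"slide": [0,0,0],"jaw": 0.46}]'

```text
time_s: 19.12
tool_pos: [0.4906, -0.0961, 0.0935]
tool_rot: [179.9, -26.9, 98.2]
force: [0.6, -0.3, 1.0]
grip_width: 0.0403
grasp_force: 0.0
```

```bash
python3 - <<'E'
from h import *
st();I=env.camera_info('wrist');w=env.read_camera('wrist');c0=D.T@(-I['R'].T@I['t']-O);print('cam',c0.round(4))
def row(x,y,z):
    p=I['R']@(O+D@np.array([x,y,z]))+I['t']; return (p[:2]/p[2]*I['fx']+[I['cx'],I['cy']]).round(1)
print('exp foot',row(.07,0,.012),'catch up back',row(.068,0,.018),'flush back',row(.068,0,.012),'front',row(.056,0,.012),'edge top',row(.070,0,.086),'dockfront',row(0,0,.012), 'corner L/R',row(.068,.013,.018),row(.068,-.013,.018))
c=int(row(.068,0,.018)[0]);r=int(row(.062,0,.015)[1])
for k in range(r-24,r+24): print(k,w[k,c],w[k,c+40])
E
```

```text
t 19.125 tcp [ 0.4906 -0.0961  0.0935] rot [179.9 -26.9  98.2] dock [-0.0202  0.0041  0.0935] q [ 54.  20. -34. 102. -13.  75.  33.] f [ 0.6 -0.3  1. ]
cam [-0.0367  0.0051  0.2941]
exp foot [321.8 140.1] catch up back [322.  139.8] flush back [321.8 142.2] front [321.8 155. ] edge top [324.  100.9] dockfront [321.6 217.6] corner L/R [307.1 139.7] [336.8 139.9]
123 [85 79 79] [78 76 77]
124 [87 79 80] [79 76 77]
125 [83 76 76] [78 74 75]
126 [84 76 77] [78 73 73]
127 [84 75 77] [78 73 74]
128 [86 79 78] [79 72 75]
129 [83 76 77] [79 74 73]
130 [85 76 77] [77 72 72]
131 [81 73 74] [75 72 71]
132 [83 75 77] [76 69 72]
133 [85 75 76] [74 67 69]
134 [80 72 74] [75 70 72]
135 [81 76 76] [77 71 73]
136 [84 76 77] [77 73 73]
137 [81 74 74] [76 69 72]
138 [79 68 72] [76 69 71]
139 [104 105 110] [74 66 69]
140 [76 71 75] [72 65 68]
141 [227 124  79] [72 66 66]
142 [255 183  93] [74 66 67]
143 [255 215 106] [72 67 66]
144 [255 222 110] [74 67 69]
145 [255 191  96] [73 65 69]
146 [214 117  78] [81 76 77]
147 [255 180  91] [80 73 75]
148 [255 176  90] [79 72 76]
149 [254 173  90] [78 73 75]
150 [255 195  95] [84 79 80]
151 [255 194  96] [86 82 84]
152 [255 190  93] [87 82 84]
153 [255 199  96] [84 80 83]
154 [255 176  93] [85 78 81]
155 [105  97 111] [85 79 81]
156 [102 101 109] [86 78 80]
157 [104  99 107] [82 78 79]
158 [82 74 77] [84 79 81]
159 [224 236 242] [81 78 80]
160 [237 244 248] [87 81 84]
161 [229 236 240] [85 79 83]
162 [229 236 240] [86 82 86]
163 [229 235 239] [86 82 84]
164 [230 236 241] [85 81 83]
165 [229 236 240] [83 78 82]
166 [229 236 240] [88 83 87]
167 [229 236 240] [87 84 87]
168 [230 236 240] [84 82 86]
169 [230 236 240] [86 82 85]
170 [229 236 240] [86 81 84]
```

The parallax suggests the catch is still flush and the pack is a millimetre or two short. I'll go back and press harder.

Request:
step_arm --rows '[{"angular": [0,0.05,0],"slide": [0,0,0],"jaw": 0.46},{"angular": [0,0.05,0],"slide": [0,0,0],"jaw": 0.46},{"angular": [0,0,0],"slide": [-0.04,0,0.04],"jaw": 0.46},{"angular": [0,0,0],"slide": [-0.04,0,0.04],"jaw": 0.46},{"angular": [0,0,0],"slide": [0,0,0],"jaw": 0.46}]'

```text
time_s: 19.8
tool_pos: [0.4878, -0.1002, 0.0321]
tool_rot: [-179.6, -45.4, 97.3]
force: [-0.2, 0.2, 1.2]
grip_width: 0.0399
grasp_force: 0.0
```

```bash
python3 - <<'E'
from h import *
to([.075,.004,.035],-45)
I=env.camera_info('wrist');w=env.read_camera('wrist').astype(int)
def row(x,y,z):
    p=I['R']@(O+D@np.array([x,y,z]))+I['t']; return p[:2]/p[2]*I['fx']+[I['cx'],I['cy']]
for y in(.042,.036,.016,-.016,-.036,-.042):
    c,r=row(.07,y,.012); c=int(round(c)); s=w[int(r)-12:int(r)+14,c].sum(1); print(y,c,round(r,1),s.tolist())
E
```

```text
t 19.8 tcp [ 0.4878 -0.1002  0.0321] rot [-179.6  -45.4   97.3] dock [-0.0238  0.0075  0.0321] q [ 57.  37. -31.  96. -18.  79.  42.] f [-0.2  0.2  1.2]
slide [0.143 0.007 0.137]
ang [-0.001 -0.002 -0.002]
0.042 273 134.7 [144, 174, 239, 233, 295, 384, 400, 472, 458, 458, 449, 448, 444, 453, 451, 441, 432, 402, 697, 680, 672, 678, 674, 673, 675, 671]
0.036 281 134.7 [185, 184, 180, 187, 183, 184, 185, 182, 187, 187, 168, 384, 373, 371, 347, 349, 351, 303, 552, 535, 525, 506, 602, 618, 372, 316]
0.016 306 134.5 [184, 183, 188, 188, 192, 183, 195, 195, 198, 180, 194, 399, 399, 391, 394, 386, 373, 623, 606, 596, 595, 528, 611, 625, 622, 637]
-0.016 346 134.3 [181, 174, 178, 177, 186, 183, 186, 182, 188, 169, 330, 282, 176, 174, 175, 182, 175, 212, 220, 213, 204, 216, 230, 239, 231, 239]
-0.036 371 134.2 [176, 178, 175, 179, 189, 177, 184, 182, 178, 171, 194, 186, 190, 194, 194, 199, 183, 240, 229, 232, 234, 250, 254, 264, 250, 243]
-0.042 379 134.1 [177, 173, 175, 179, 184, 173, 179, 184, 178, 148, 380, 362, 346, 346, 337, 328, 513, 616, 603, 599, 598, 589, 680, 671, 673, 672]
```

Request:
step_arm --rows '[{"angular": [0,0,0],"slide": [0.028,0.004,0.026],"jaw": 0.46},{"angular": [0,0,0],"slide": [0.028,0.003,0.026],"jaw": 0.46},{"angular": [0,0,0],"slide": [0.028,0,0.026],"jaw": 0.46},{"angular": [0,0,0],"slide": [0.028,0,0.027],"jaw": 0.46},{"angular": [0,0,0],"slide": [0.024,0,0.024],"jaw": 0.46},{"angular": [0,0,0],"slide": [0.01,0,0.01],"jaw": 0.46},{"angular": [0,0,0],"slide": [0.01,0,0.01],"jaw": 0.46},{"angular": [0,0,0],"slide": [0,0,0],"jaw": 0.46}]'

```text
time_s: 20.85
tool_pos: [0.4798, 0.0025, 0.0372]
tool_rot: [180.0, -44.6, 97.6]
force: [-3.2, -10.7, 5.6]
grip_width: 0.0397
grasp_force: 5.6
```

Request:
step_arm --rows '[{"angular": [0,0,0],"slide": [0.008,0,0.008],"jaw": 0.46},{"angular": [0,0,0],"slide": [0.008,0,0.008],"jaw": 0.46},{"angular": [0,0,0],"slide": [0,0,0],"jaw": 0.46}]'

```text
time_s: 21.22
tool_pos: [0.4803, 0.003, 0.0365]
tool_rot: [179.8, -43.9, 97.3]
force: [-7.2, -36.8, 19.0]
grip_width: 0.0397
grasp_force: 17.8
```

Request:
step_arm --rows '[{"angular": [0,0,0],"slide": [-0.03,0,-0.03],"jaw": 0.46},{"angular": [0,0,0],"slide": [-0.04,0,-0.04],"jaw": 0.46},{"angular": [0,0,0],"slide": [-0.04,0,-0.04],"jaw": 0.46},{"angular": [0,0,0],"slide": [-0.04,0,-0.04],"jaw": 0.46},{"angular": [0,0,0],"slide": [0.032,0,-0.032],"jaw": 0.46},{"angular": [0,0,0],"slide": [0.032,0,-0.032],"jaw": 0.46},{"angular": [0,0.045,0],"slide": [0,0,0],"jaw": 0.46},{"angular": [0,0.045,0],"slide": [0,0,0],"jaw": 0.46},{"angular": [0,0.045,0],"slide": [0,0,0],"jaw": 0.46},{"angular": [0,0,0],"slide": [0,0,0],"jaw": 0.46}]'

```text
time_s: 22.48
tool_pos: [0.4907, -0.0859, 0.081]
tool_rot: [-179.4, -69.5, 97.2]
force: [-0.3, 0.4, 0.5]
grip_width: 0.0404
grasp_force: 0.0
```

```bash
python3 - <<'E'
from h import *
st();I=env.camera_info('wrist');w=env.read_camera('wrist').astype(int);print('cam',(D.T@(-I['R'].T@I['t']-O)).round(3))
def row(x,y,z):
    p=I['R']@(O+D@np.array([x,y,z]))+I['t']; return (p[:2]/p[2]*I['fx']+[I['cx'],I['cy']]).round(1)
print('foot',row(.07,0,.012),'up back',row(.068,0,.018),'flush back',row(.068,0,.012),'front',row(.056,0,.012),row(.068,.013,.018),row(.068,-.013,.018))
x,r=row(.068,0,.015).astype(int)
for k in range(r-14,r+18): print(k,w[k,x],w[k,x+5],w[k,x-20],w[k,x+16],w[k,x+20])
E
```

```text
t 22.475 tcp [ 0.4907 -0.0859  0.081 ] rot [-179.4  -69.5   97.2] dock [-0.01    0.0026  0.081 ] q [ 61.  51. -33.  87. -26.  95.  45.] f [-0.3  0.4  0.5]
cam [-0.157  0.003  0.218]
foot [319.7 230. ] up back [319.7 226.5] flush back [319.7 231.4] front [319.8 240.6] [305.4 226.6] [334.1 226.5]
215 [55 52 52] [58 52 53] [56 53 53] [55 51 52] [59 55 56]
216 [56 55 53] [55 51 52] [58 54 55] [57 54 53] [53 50 53]
217 [56 51 51] [53 49 51] [52 52 50] [57 53 55] [57 52 53]
218 [54 52 52] [55 51 52] [56 52 54] [55 52 51] [58 55 54]
219 [58 54 54] [56 52 53] [55 54 53] [56 54 53] [54 49 50]
220 [57 52 53] [56 52 52] [54 52 51] [50 47 48] [56 53 54]
221 [58 55 54] [58 53 54] [55 52 54] [53 51 53] [54 50 50]
222 [55 51 49] [58 52 52] [56 53 52] [54 51 52] [52 50 50]
223 [57 54 54] [53 52 49] [55 51 52] [56 51 53] [54 52 50]
224 [54 51 52] [58 52 53] [55 51 52] [53 50 52] [54 49 50]
225 [53 52 53] [52 50 52] [55 53 54] [52 49 52] [54 50 51]
226 [30 39 48] [32 40 51] [54 52 52] [40 44 49] [49 47 46]
227 [190 100  53] [199 108  57] [44 42 41] [109  63  45] [44 38 38]
228 [255 184  74] [166  90  
[... 632 characters left out ...]
 [255 192  82] [255 191  82] [196 207 215] [255 168  72] [153 162 168]
238 [255 195  82] [255 195  81] [192 203 210] [255 171  73] [92 95 99]
239 [255 210  82] [255 211  82] [196 205 212] [255 183  76] [87 88 92]
240 [81 55 63] [85 59 66] [193 205 212] [76 61 66] [84 86 89]
241 [51 55 63] [50 54 63] [194 204 212] [57 57 63] [144 150 156]
242 [50 49 52] [46 43 48] [193 204 212] [52 50 56] [135 141 147]
243 [104 109 112] [159 168 174] [194 203 211] [103 104 107] [174 185 191]
244 [207 218 227] [202 214 222] [194 204 211] [207 218 227] [198 209 216]
245 [199 209 217] [196 208 214] [193 203 211] [199 209 216] [194 204 212]
246 [195 204 213] [192 203 210] [196 206 213] [196 206 215] [195 205 213]
```

Measured consistently from the catch's front edge, all three wrist views match the fully raised profile: about 14 rows of orange, against about 9 expected if it were flush. The pack is hard against the stop and the robot is clear, so I'm handing in.

```bash
python3 -c "
from cell import env
print(env.sign_off())"
```

```text
the job is handed in; nothing more can be done
None
```

I handed the job in at about 22.5 s: the pack lies flat on the dock, hard against the end stop. The wrist views match the catch being up behind it, though by only a few pixels, and I got no verdict back.

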